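# Gauge the height of a heat-sink module

### The job

Slide the module with the black heat sink along the lane of the height gauge until it is fully home against the red stop, heat sink under the raised gauge head. Then press the yellow knob to lower the head gently all the way down onto its collar, so that the sprung foot rests on the heat sink and shows its height, and leave it there. Do not disturb the other things on the bench.

Things in the scene. Friction and masses are not known exactly. Their poses are not given: they have to be found in the camera images.
- gauge: Height gauge fixed to the bench: grey base plate 310 x 160 x 20 mm (x -170 to 140; all mm). Origin on the bench under the lane's centre line; +x along the lane to the red stop and column. Aluminium rails 8 mm high, inner faces y = +-32, x -160 to 30. Red stop 16 mm high, face at x = 55. Column 24 mm thick at x = 112, top at z = 190. Blue head 44 x 40 mm round x = 26.
- module: Loose power module, 0.2 to 0.4 kg, between the rails. Aluminium base 110 (x) x 60 (y) x 12 mm; black finned heat sink on the +x half, flat top 30 mm up; green board with parts up to 24 mm high on the -x half. Origin: centre of its underside; +x points to the stop, so the near end to push is at x = -55 mm. Home, its origin is at x 0, y 0, z 20 mm of the gauge's frame.
- head_top (a point): Centre of the top face of the yellow knob (36 mm across, 16 mm tall) on the gauge head, straight above the foot; x = 26 mm, y = 0 in the gauge's frame, 182 mm above the bench with the head fully up and 132 mm fully down.
- foot_tip (a point): Centre of the underside of the round steel foot (18 mm across) below the head; with the foot out it is 94 mm below head_top.
- gauge_head (a joint): How far the head is lowered: 0 fully up, 0.050 m fully down on its collar (a hard stop). Friction holds it wherever it is left; it takes about 6 to 10 N on the knob to lower it. Starts at 0 to 0.012.
- gauge_foot (a joint): How far the foot is pushed up into the head: 0 hanging fully out, up to 0.024 m; light spring, 1 N to start and 150 N/m. With the head fully down the height of the part on the plate is 18 mm + this reading, so 0.012 on the 30 mm heat sink.
- multimeter: yellow hand-held multimeter lying flat, 170 x 85 x 40 mm; origin at the centre of its underside
- screwdriver: screwdriver lying on the bench; origin at the centre of its underside, handle to its -x
- reel: orange plastic reel standing on its flange, 64 mm across, 46 mm tall; origin at the centre of its underside
- jar: amber jar with white cap, 52 mm across, 65 mm tall; origin at the centre of its underside
- bin: blue open parts bin, 130 x 90 x 45 mm; origin at the centre of its underside
- round_board: round green circuit board, 60 mm across, 14 mm tall; origin at the centre of its underside
Things that resemble listed ones, but are neither listed nor needed, are in the scene too. Of the things like the module, leave any that is turquoise; of the rest the larger one is meant.

How it is judged:
On the way:
1. the module is home against the red stop (within 5 mm) while the gauge head is still up (lowered less than 20 mm) (x of module in the frame of gauge between -0.005 and 0.004 m and y of module in the frame of gauge between -0.006 and 0.006 m and z of module in the frame of gauge between 0.016 and 0.024 m and angle between module's own z axis and vertical below 0.05 rad and value of joint gauge_head below 0.02 m), for 0.2 s.
At the end, for the whole second after the job is handed in: The module lies flat in the lane, home against the red stop (within 5 mm along the lane), the head is down on its collar (lowered at least 47 of 50 mm), and the foot rests on the heat sink and reads its height (pushed in 12 mm, +-1.5 mm), all at rest (x of module in the frame of gauge between -0.005 and 0.004 m and y of module in the frame of gauge between -0.006 and 0.006 m and z of module in the frame of gauge between 0.016 and 0.024 m and angle between module's own z axis and vertical below 0.05 rad and value of joint gauge_head above 0.047 m and value of joint gauge_foot between 0.0105 and 0.0135 m and linear speed of module below 0.02 m/s); the robot touches nothing.
It fails at once if the gauge head is slammed down (faster than 0.25 m/s) (velocity of joint gauge_head above 0.25 m/s).
It fails at once if another thing on the bench (multimeter, screwdriver, reel, jar, bin, round board) is moved more than 30 mm (distance of any of multimeter, screwdriver, reel, jar, bin, round_board from where it was at the start of the episode above 0.03 m).
It also fails if it takes over 40 s, if anything falls off the work surface, if the arm or the gripper's body presses on something with over 40 N, if the wrist force passes 120 N, or if a joint passes its speed limit or range.

### The arm

A 6-joint arm with a two-finger parallel gripper is mounted at the origin on the work surface. World frame = base frame: x ahead of the robot, y to its left, z up, the work surface at z = 0. Lengths are in m, angles in rad, forces in N, time in s.
With the tool pointing down it reaches from about 0.35 to 0.85 m from the base axis. Payload 8.1 kg.
Tool frame: the origin (TCP) lies at the very end of the fingers, on their centre line; the grasp point (between the pads) lies 19 mm behind it; z points along the fingers, y is the line along which they close (so a half turn about z gives the same grasp; the last joint's range is limited). The gripper opens to 93 mm and grips with 3 to 60 N. Pads are 15 mm wide; open, the fingers measure 128 mm over their backs; the gripper's body (75 mm by 188 mm) begins 65 mm behind the grasp point.
Start: joints at [1.236, 0.13, 1.488, -0, 1.523, -0.085], TCP at [0.148, 0.581, 0.219] pointing down, gripper open.
Joint ranges: [-2.96, 2.96], [-0.89, 2.26], [0.02, 2.5], [-1.34, 4.48], [0, 2.73], [-2.66, 2.66]. Speed limits (rad/s): [2.39, 2.39, 2.79, 3.14, 3.14, 3.14].

### API

Orientations are given as [roll, pitch, yaw] about the fixed x, y, z axes, in that order (R = Rz(yaw) Ry(pitch) Rx(roll)).
In Python, from rig import * gives the robot as it stands. The module is installed in compiled form; this text tells all that it offers.
- The arm moves only by the tool servo_tool, never from a script. Its argument "targets" is text: rows parted by semicolons, each of 7 numbers parted by spaces: the finger opening in cm, from 0 to 9.3, then the shift along the tool's x, y, z in cm, then the turn, a rotation vector about the tool's x, y, z in rad. In form: claw tx ty tz ax ay az; .... A call has 1 to 8 rows; each row is the pose to reach, as a shift and turn from the pose commanded when the call began, along the tool's axes at that moment; what a row does not reach only later rows make up. A row lasts 1/10 s, in which the tool goes at most 50 mm and 8.59 degrees, less where a joint would pass 70% of its speed; a pose out of reach is approached as far as the arm can. A call with a gripper value outside its range is refused whole. The fingers move at their own pace and stop on an object; "grip_force" is the grip in N (left out, the last holds). Time passes only in rows, so rows that repeat a pose let the fingers close. It gives the time, the measured TCP pose, the force, the opening and the grip force at its end, in the units of the state.
- read_state(): the state, without advancing time (a new reading comes with each control period).
- camera(name): name is "scene" or "top" or "wrist"; returns a dict with "frame" (400x640x3 uint8, red, green, blue), "vfov" (degrees; the focal length in pixels is half the picture's height over the tangent of half this angle, whatever the lens; pixels are square), "cx", "cy" (the principal point, pixels), "position" and "rotation" of the camera in the world. Camera axes: x right, y up, looking along -z (the intrinsics and any distortion apply to the point x, -y, -z); pixel columns grow to the right and rows downward; lengths in m; the calibration is good to about 2 mm. A picture is of the moment at which its call begins. There is no depth.
- hand_in(): hands the job in; it is judged then, once.
Trained networks look in the newest picture that a camera, given by its name, has taken for a name from the list of things; names that differ only in an ending like _2 or _b are one class to them, and where a whole thing is asked for, a point or a joint stands for the part that bears it (a point fixed in the world has none). Each returns a list of dicts, best first, with "p" (0 to 1); they miss things now and then, are a little off and sometimes report something else, mostly with a low value. They report only what shows in the picture. A call takes as long as a camera call. They do not tell look-alikes from the thing itself.
- boxes_of(name, camera): "box" ([left, top, width, height] in pixels, round what is visible of it).
The state is a dict: "time_s": time; "joint_pos": joint angles; "dq": joint speeds; "effort": joint torques, N m; "position": TCP position; "tool_rot": TCP orientation; "force": force on the tool from outside, world axes, zero at the start; "torque": the same for the moment, N m; "gripper_width": finger opening in m; "grip_force": force on a finger pad.
Only numpy, scipy, OpenCV 4.12 (cv2) and the standard library are available. Lean on these libraries where they do the work, as an engineer would, in place of code of your own. Each camera call takes 0.05 s, during which the arm holds its last target. There are 200 camera calls.

## Working session

There is one attempt and no reset: what is moved stays moved. The work goes in short steps, Python scripts to look and compute and a tool call to move; the robot and the scene stay as the last step left them, time stands still between calls to the robot, and variables do not carry over. Pictures are saved under pics/ and viewed, at most 10 in all, crops included, and the job is handed in when it is done.

Besides the shell and the picture viewer there is one more tool, called after "Request:" as name(argument=value, ...), one argument or row to a line, values as JSON. servo_tool: Moves the arm, as the interface text tells. Its arguments: {"type":"object","properties":{"targets":{"type":"string"},"grip_force":{"type":"number"}},"required":["targets"]}

```bash
mkdir -p pics; cat > h.py <<'E'
from rig import *
import numpy as np, cv2
def snap(c,f=None):
    d=camera(c)
    if f: cv2.imwrite('pics/'+f,cv2.cvtColor(d['frame'],cv2.COLOR_RGB2BGR))
    return d
def foc(d): return d['frame'].shape[0]/2/np.tan(np.radians(d['vfov'])/2)
def ray(d,u,v):
    f=foc(d); r=np.array([(u-d['cx'])/f,-(v-d['cy'])/f,-1]); return np.array(d['position']),np.array(d['rotation'])@r
def onz(d,u,v,z):
    p,r=ray(d,u,v); return p+r*(z-p[2])/r[2]
def proj(d,X):
    q=np.array(d['rotation']).T@(np.array(X)-d['position']); f=foc(d); return d['cx']-f*q[0]/q[2],d['cy']+f*q[1]/q[2]
def tri(obs):
    A=np.zeros((3,3));b=np.zeros(3)
    for d,u,v in obs:
        p,r=ray(d,u,v); r=r/np.linalg.norm(r); M=np.eye(3)-np.outer(r,r); A+=M;b+=M@p
    return np.linalg.solve(A,b)
E
python3 - <<'E'
from h import *
for c in('scene','top'):
    d=snap(c,c+'1.png'); print(c,{k:np.round(v,3).tolist() for k,v in d.items() if k!='frame'})
    for n in('gauge','module','head_top','foot_tip','multimeter','screwdriver','reel','jar','bin','round_board'):
        print(n,[(np.round(b['box']).astype(int).tolist(),round(b['p'],2)) for b in boxes_of(n,c)[:4]])
print(read_state())
E
```

```text
scene {'vfov': 44.492, 'cx': 322.923, 'cy': 197.169, 'position': [1.616, 0.536, 1.131], 'rotation': [0.89, -0.021, 2.074]}
gauge [([448, 217, 39, 44], 0.6), ([269, 203, 101, 74], 0.56)]
module [([281, 220, 36, 21], 0.94), ([279, 182, 24, 19], 0.82), ([326, 200, 22, 15], 0.72)]
head_top [([320, 204, 41, 36], 0.56)]
foot_tip []
multimeter [([200, 187, 26, 36], 0.88)]
screwdriver [([236, 157, 39, 24], 0.49)]
reel [([410, 277, 27, 28], 0.57)]
jar [([429, 255, 22, 23], 0.55)]
bin [([447, 220, 41, 41], 0.79)]
round_board [([211, 170, 11, 12], 0.5), ([200, 185, 26, 39], 0.4), ([411, 279, 24, 25], 0.23)]
top {'vfov': 48.495, 'cx': 315.302, 'cy': 195.547, 'position': [0.271, -0.083, 1.46], 'rotation': [0.18, 0.014, -1.599]}
gauge [([250, 152, 95, 53], 0.66)]
module [([301, 167, 33, 23], 0.9), ([295, 226, 29, 18], 0.6)]
head_top [([251, 160, 44, 15], 0.64)]
foot_tip []
multimeter [([396, 141, 53, 56], 0.63), ([425, 238, 32, 9], 0.51), ([152, 231, 35, 46], 0.37)]
screwdriver [([397, 236, 58, 10], 0.67)]
reel [([176, 158, 18, 20], 0.62), ([170, 198, 21, 14], 0.4)]
jar [([169, 197, 24, 16], 0.72)]
bin [([151, 234, 35, 41], 0.86)]
round_board [([450, 206, 17, 20], 0.59)]
{'time_s': 1.1, 'joint_pos': array([ 1.23557167e+00,  1.30408542e-01,  1.48828967e+00, -5.13918111e-05,
        1.52306740e+00, -8.53511685e-02]), 'dq': array([ 5.11373066e-04, -5.06083643e-04, -1.69628076e-03, -1.42540610e-03,
        8.19159571e-04,  6.26026590e-05]), 'effort': array([ 2.04846533e-01, -5.64620626e+01, -5.02566934e+01,  2.38883458e-01,
       -4.67959251e-01,  1.87085598e-02]), 'position': array([0.14831613, 0.58131246, 0.21858082]), 'tool_rot': array([-3.14141594e+00,  3.64012738e-05,  2.89172162e+00]), 'force': array([-0.18115782, -1.21206392, -0.41540521]), 'torque': array([-0.19828078,  0.01876789,  0.02173784]), 'grip_force': 0.0, 'gripper_width': 0.09307423480307198}
```

```bash
cat >> h.py <<'E'
from scipy.spatial.transform import Rotation as Ro
_snap=snap
def snap(c,f=None):
    d=dict(_snap(c,f)); d['rotation']=Ro.from_euler('xyz',d['rotation']).as_matrix(); return d
E
python3 - <<'E'
from h import *
a=snap('scene');b=snap('top')
ims=[]
for d,(x,y,w,h) in((a,(180,140,320,180)),(b,(140,120,340,170))):
    im=cv2.cvtColor(d['frame'],cv2.COLOR_RGB2BGR)[y:y+h,x:x+w]
    ims.append(cv2.resize(im,(800,int(h*800/w)),interpolation=cv2.INTER_CUBIC))
cv2.imwrite('pics/a.png',ims[0]);cv2.imwrite('pics/b.png',ims[1])
# check: project TCP
p=read_state()['position'];print(proj(a,p),proj(b,p))
E
```

```text
(np.float64(550.2761320873547), np.float64(174.12564539164697)) (np.float64(78.34306085544418), np.float64(329.01711592670057))
```

View pics/a.png

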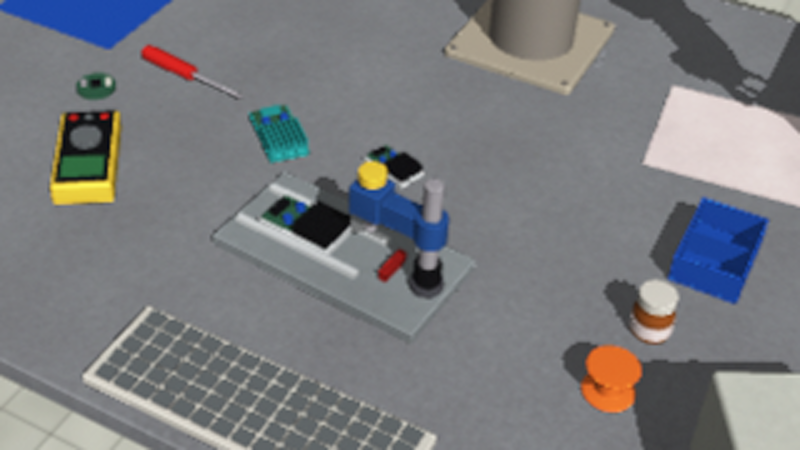

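View pics/b.png

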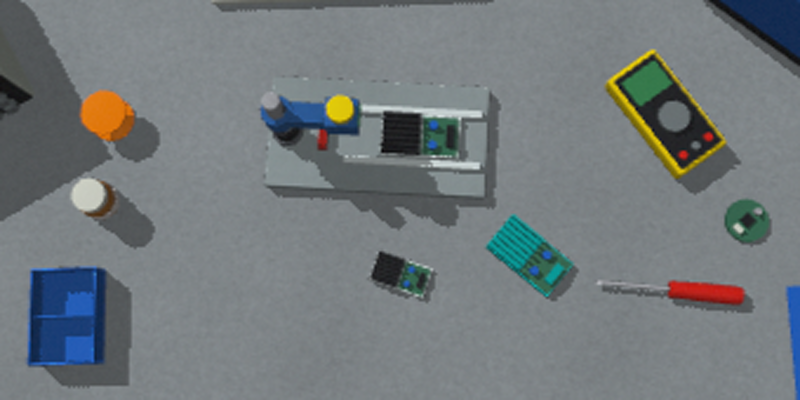

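In `a.png` (2.5x crop) and `b.png` (2.35x crop), three things look like the module:
- The one in the gauge lane, at scene px (298,230) and top px (318,178).
- The turquoise one, at scene (292,192) and top (365,229).
- The small black one, at scene (337,206) and top (310,236).

I choose the one in the lane, since it is the larger of the two that aren't turquoise. Next I'll get the gauge pose.

```bash
python3 - <<'E'
from h import *
from scipy.optimize import least_squares
a=snap('scene');b=snap('top')
T=lambda u,v:(140+u*.425,120+v*.425); S=lambda u,v:(180+u*.4,140+v*.4)
L={}
# gauge frame pts: plate top corners z=.02
C=[(-.17,-.08,.02),(-.17,.08,.02),(.14,.08,.02),(.14,-.08,.02)]
for x in(T(276,78),T(488,88),T(487,195),T(267,186)): print('top corner',np.round(onz(b,*x,.02),3))
for x in(S(212,236),S(290,175),S(475,263),S(411,337)): print('scene corner',np.round(onz(a,*x,.02),3))
print('knob tri',tri([(b,*T(340,109)),(a,*S(373,171))]))
obs=[(b,T(276,78)),(b,T(488,88)),(b,T(487,195)),(b,T(267,186)),(a,S(212,236)),(a,S(475,263)),(a,S(411,333))]
Wb=[onz(b,*T(*q),.02)[:2] for q in((276,78),(488,88),(487,195),(267,186))]
# which corner: -x end is image right; +y left of +x
def G(p,q): c,s=np.cos(p[2]),np.sin(p[2]); return [p[0]+c*q[0]-s*q[1],p[1]+s*q[0]+c*q[1],q[2]]
ids={'top':None}
v=(Wb[0]-Wb[1]); yaw=np.arctan2(v[1],v[0]); n=np.array([-np.sin(yaw),np.cos(yaw)])
side=1 if (Wb[0]-Wb[3])@n>0 else -1
c=.08*side
P=[(.14,c,.02),(-.17,c,.02),(-.17,-c,.02),(.14,-c,.02)]
cen=np.mean(Wb,0)
sc=[(P[2] ),0,0]
f=lambda p:np.concatenate([np.subtract(proj(b,G(p,P[i])),obs[i][1]) for i in range(4)])
r=least_squares(f,[*cen,yaw]); print('top fit',r.x,np.round(r.fun,1),'side',side)
for q in P+[(.026,0,.182),(.026,0,.17),(.055,0,.036)]:
    u=proj(a,G(r.x,q));w=proj(b,G(r.x,q));print(q,'crop scene',round((u[0]-180)/.4),round((u[1]-140)/.4),'top',round((w[0]-140)/.425),round((w[1]-120)/.425), np.round(G(r.x,q),3))
E
```

```text
top corner [0.684 0.121 0.02 ]
top corner [ 0.659 -0.181  0.02 ]
top corner [ 0.505 -0.174  0.02 ]
top corner [0.527 0.134 0.02 ]
scene corner [ 0.669 -0.176  0.02 ]
scene corner [ 0.512 -0.152  0.02 ]
scene corner [0.541 0.145 0.02 ]
scene corner [0.696 0.131 0.02 ]
knob tri [0.5981295  0.01963398 0.16391384]
top fit [ 0.59501368 -0.01010351  1.49633598] [-0.9 -0.5  1.3 -0.9  0.1  0.8 -0.5  0.5] side -1
(0.14, -0.08, 0.02) crop scene 410 329 top 274 77 [0.685 0.124 0.02 ]
(-0.17, -0.08, 0.02) crop scene 209 230 top 491 86 [ 0.662 -0.186  0.02 ]
(-0.17, 0.08, 0.02) crop scene 280 166 top 487 197 [ 0.503 -0.174  0.02 ]
(0.14, 0.08, 0.02) crop scene 473 253 top 266 187 [0.526 0.135 0.02 ]
(0.026, 0, 0.182) crop scene 370 158 top 341 107 [0.597 0.016 0.182]
(0.026, 0, 0.17) crop scene 370 166 top 342 109 [0.597 0.016 0.17 ]
(0.055, 0, 0.036) crop scene 386 254 top 329 132 [0.599 0.045 0.036]
```

Request:
servo_tool(
  targets="5 -60.9 -62 -3 0 0 1.395; 5 -60.9 -62 -3 0 0 1.395; 5 -60.9 -62 -3 0 0 1.395; 5 -60.9 -62 -3 0 0 1.395; 5 -60.9 -62 -3 0 0 1.395; 5 -60.9 -62 -3 0 0 1.395; 5 -60.9 -62 -3 0 0 1.395; 5 -60.9 -62 -3 0 0 1.395",
)

```text
time_s: 2.1
position: [0.3502, 0.2343, 0.2332]
tool_rot: [3.139, -0.001, 1.686]
force: [1.1, 1.1, 0.0]
gripper_width: 0.0502
grip_force: 0.0
```

```bash
cat >> h.py <<'E'
def move(target,yaw):
    s=read_state(); R=Ro.from_euler('xyz',s['tool_rot']); Rt=Ro.from_euler('xyz',[np.pi,0,yaw])
    print('at',np.round(s['position'],4),np.round(s['tool_rot'],3),'F',np.round(s['force'],1),'t',s['time_s'])
    print('shift cm',np.round(R.inv().apply(np.array(target)-s['position'])*100,2),'rot',np.round((R.inv()*Rt).as_rotvec(),3))
E
python3 -c "
from h import *
move([.585,-.17,.25],1.496)"
```

```text
at [0.3502 0.2343 0.2332] [ 3.139e+00 -1.000e-03  1.686e+00] F [1.1 1.1 0. ] t 2.1
shift cm [-42.86  18.68  -1.68] rot [ 0.002 -0.001  0.19 ]
```

Request:
servo_tool(
  targets="5 -42.9 18.7 -1.7 0 0 0.19; 5 -42.9 18.7 -1.7 0 0 0.19; 5 -42.9 18.7 -1.7 0 0 0.19; 5 -42.9 18.7 -1.7 0 0 0.19; 5 -42.9 18.7 -1.7 0 0 0.19; 5 -42.9 18.7 -1.7 0 0 0.19; 5 -42.9 18.7 -1.7 0 0 0.19; 5 -42.9 18.7 -1.7 0 0 0.19",
)

```text
time_s: 2.9
position: [0.5532, -0.1108, 0.2476]
tool_rot: [3.14, 0.0, 1.501]
force: [1.2, 1.4, 1.1]
gripper_width: 0.0501
grip_force: 0.0
```

Request:
servo_tool(
  targets="1 0 0 0 0 0 0; 1 0 0 0 0 0 0",
)

```text
time_s: 3.1
position: [0.5523, -0.1096, 0.2465]
tool_rot: [-3.141, -0.0, 1.5]
force: [-0.2, -0.2, 0.1]
gripper_width: 0.0387
grip_force: 0.0
```

```bash
python3 -c "
from h import *
move([.585,-.17,.25],1.496)
d=snap('wrist','w1.png'); print(d['position'],d['rotation'],d['vfov'],d['cx'],d['cy'])
np.savez('w1.npz',**d)
for n in('module','head_top','gauge'): print(n,[(np.round(b['box']).tolist(),b['p']) for b in boxes_of(n,'wrist')[:3]])
"
```

```text
at [ 0.5523 -0.1096  0.2465] [-3.141 -0.     1.5  ] F [-0.2 -0.2  0.1] t 3.1
shift cm [-5.79  3.69 -0.35] rot [-0.001 -0.     0.004]
[ 0.55871614 -0.03031029  0.41111523] [[ 9.97552405e-01  6.71751544e-02  1.94087228e-02]
 [-6.99228073e-02  9.58233236e-01  2.77308250e-01]
 [ 3.01412948e-05 -2.77986624e-01  9.60584945e-01]] 62.29726910666884 326.53211759846147 201.33905521456614
module [([172.0, 87.0, 53.0, 73.0], 0.93), ([202.0, 220.0, 70.0, 57.0], 0.78), ([331.0, 94.0, 61.0, 99.0], 0.75)]
head_top [([349.0, 0.0, 62.0, 65.0], 0.89)]
gauge [([289.0, 0.0, 153.0, 218.0], 0.69)]
```

View pics/w1.png

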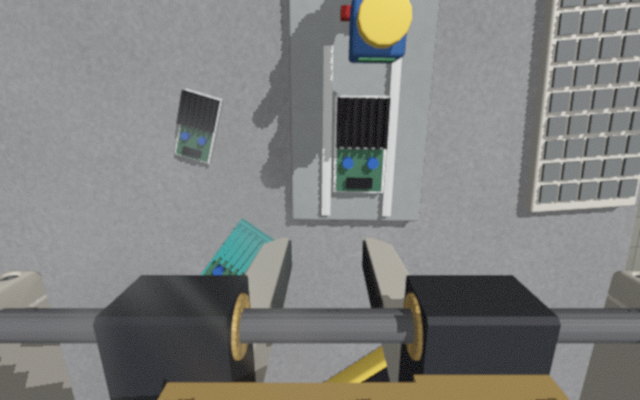

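The wrist view shows the plate's near corners at (293,218) and (416,218), with rail ends near (330,215) and (384,216). The module's near end is at v≈193 (u 334–383) and the knob is at (385,17). That confirms the choice: it's the black-finned module in the lane, and the small black one and the turquoise one are outside.

```bash
python3 -c "
from h import *
d=dict(np.load('w1.npz'))
for n,u,v,z in(('cornerL',293,219,.02),('cornerR',418,219,.02),('railLin',330,215,.028),('railRin',384,216,.028),('modL',335,193,.032),('modR',384,193,.032),('hsfarL',337,97,.05),('hsfarR',390,97,.05),('knob',385,17,.18),('knob',385,17,.17)): print(n,np.round(onz(d,u,v,z),4))
p=[0.595,-0.0101,1.4963]
R=Ro.from_euler('z',p[2])
for q in((-.17,.08,.02),(-.17,-.08,.02),(.026,0,.182),(.026,0,.172)): print(q,np.round(proj(d,R.apply(q)+[p[0],p[1],0]),1))
b=snap('top');k=boxes_of('head_top','top')
print(tri([(b,140+340*.425,120+109*.425),(d,385,17)]))
"; python3 - <<'E'
import cv2
im=cv2.imread('pics/w1.png')[70:230,280:440]
cv2.imwrite('pics/w1c.png',cv2.resize(im,(640,640),interpolation=cv2.INTER_CUBIC))
E
```

```text
cornerL [ 0.5074 -0.1632  0.02  ]
cornerR [ 0.6632 -0.1741  0.02  ]
railLin [ 0.554  -0.1585  0.028 ]
railRin [ 0.6197 -0.1644  0.028 ]
modL [ 0.5618 -0.1302  0.032 ]
modR [ 0.6197 -0.1343  0.032 ]
hsfarL [ 0.5702 -0.0225  0.05  ]
hsfarR [ 0.6252 -0.0264  0.05  ]
knob [0.599  0.0203 0.18  ]
knob [0.6007 0.0225 0.17  ]
(-0.17, 0.08, 0.02) [290.  227.1]
(-0.17, -0.08, 0.02) [417.1 227.6]
(0.026, 0, 0.182) [382.4  24.4]
(0.026, 0, 0.172) [379.9  28. ]
[0.5961436  0.01822906 0.1831566 ]
```

View pics/w1c.png

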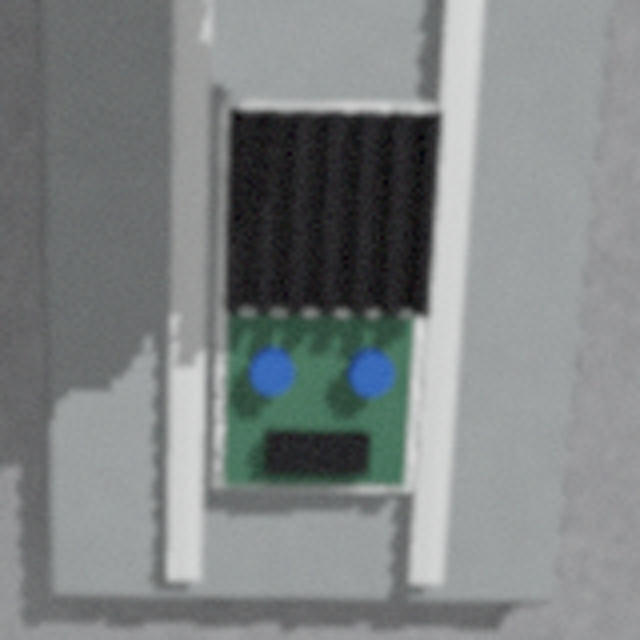

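Request:
servo_tool(
  targets="1 -4.8 3.8 4 0 0.15 0; 1 -4.8 3.8 9 0 0.3 0; 1 -4.8 3.8 14 0 0.35 0; 1 -4.8 3.8 18.6 0 0.35 0; 1 -4.8 3.8 18.6 0 0.35 0; 1 -4.8 3.8 18.6 0 0.35 0; 1 -4.8 3.8 18.6 0 0.35 0",
)

```text
time_s: 4.1
position: [0.5884, -0.1591, 0.0642]
tool_rot: [3.138, -0.348, 1.504]
force: [0.5, 0.1, -0.2]
gripper_width: 0.0099
grip_force: 0.0
```

```bash
cat >> h.py <<'E'
def move2(target,yaw=1.5,tilt=.35):
    s=read_state(); R=Ro.from_euler('xyz',s['tool_rot']); Rt=Ro.from_euler('z',yaw)*Ro.from_euler('x',np.pi)*Ro.from_euler('y',tilt)
    print('at',np.round(s['position'],4),np.round(s['tool_rot'],3),'F',np.round(s['force'],1),'t',s['time_s'],s['gripper_width'])
    print('shift cm',np.round(R.inv().apply(np.array(target)-s['position'])*100,2),'rot',np.round((R.inv()*Rt).as_rotvec(),3))
    print('lane 1cm',np.round(R.inv().apply([np.cos(yaw),np.sin(yaw),0]),4),'up 1cm',np.round(R.inv().apply([0,0,1]),4))
E
python3 -c "
from h import *
move2([.587,-.16,.0265])
d=snap('wrist','w2.png'); np.savez('w2.npz',**d)
move2([.587,-.16,.0265])"
```

```text
at [ 0.5884 -0.1591  0.0642] [ 3.138 -0.348  1.504] F [ 0.5  0.1 -0.2] t 4.1 0.009874781107383861
shift cm [-1.38 -0.15  3.51] rot [0.002 0.002 0.004]
lane 1cm [0.9399 0.0031 0.3414] up 1cm [ 0.3414  0.0037 -0.9399]
at [ 0.5891 -0.1595  0.0651] [ 3.136 -0.347  1.505] F [ 0.3 -0.7  0.3] t 4.15 0.010359139902449313
shift cm [-1.37 -0.23  3.6 ] rot [0.004 0.002 0.005]
lane 1cm [0.9402 0.0032 0.3406] up 1cm [ 0.3405  0.0055 -0.9402]
```

View pics/w2.png

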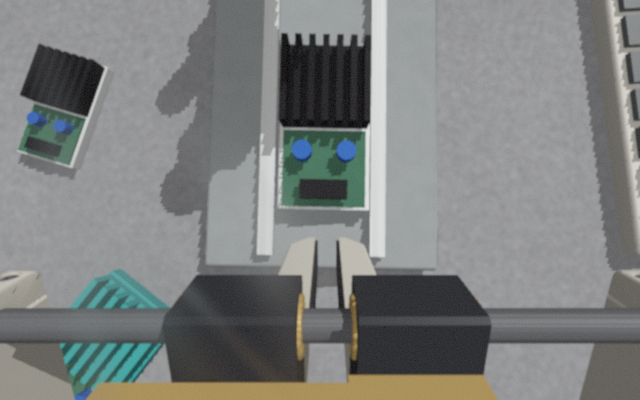

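Seen from here, the fingertips sit at u≈327 and the lane's centre at u≈321, so I need to shift about 3 mm left. The module's near end is at v≈207 and is clear. Going down now.

Request:
servo_tool(
  targets="1 -0.7 -0.4 1.8 0 0 0; 1 -1.2 -0.4 3.2 0 0 0; 1 -1.35 -0.4 3.6 0 0 0; 1 -1.35 -0.4 3.6 0 0 0; 1 -1.35 -0.4 3.6 0 0 0",
)

```text
time_s: 4.65
position: [0.5833, -0.1594, 0.0235]
tool_rot: [3.14, -0.349, 1.502]
force: [-0.3, 0.1, -0.7]
gripper_width: 0.01
grip_force: 0.0
```

```bash
python3 -c "
from h import *
move2([.5925,-.0618,.0265])"
```

```text
at [ 0.5833 -0.1594  0.0235] [ 3.14  -0.349  1.502] F [-0.3  0.1 -0.7] t 4.65 0.01003072656134811
shift cm [9.31 0.25 3.07] rot [0.    0.001 0.002]
lane 1cm [0.9395 0.002  0.3424] up 1cm [ 0.3424  0.0012 -0.9395]
```

Request:
servo_tool(
  targets="1 0.82 0.1 0.08 0 0 0; 1 1.57 0.1 0.36 0 0 0; 1 2.33 0.1 0.63 0 0 0; 1 3.08 0.1 0.9 0 0 0; 1 3.83 0.1 1.18 0 0 0; 1 4.58 0.1 1.45 0 0 0; 1 5.33 0.1 1.73 0 0 0; 1 6.08 0.1 2.0 0 0 0",
)

```text
time_s: 5.45
position: [0.5881, -0.0949, 0.0246]
tool_rot: [3.141, -0.35, 1.502]
force: [-0.0, -3.8, 3.0]
gripper_width: 0.0098
grip_force: 1.7
```

```bash
python3 -c "
from h import *
move2([.5925,-.0618,.0255])"
```

```text
at [ 0.5881 -0.0949  0.0246] [ 3.141 -0.35   1.502] F [-0.  -3.8  3. ] t 5.45 0.009770857668088032
shift cm [3.16 0.21 1.06] rot [-0.001  0.     0.002]
lane 1cm [0.9394 0.0018 0.3428] up 1cm [ 3.428e-01  1.000e-04 -9.394e-01]
```

Request:
servo_tool(
  targets="1 0.56 0 0.21 0 0 0; 1 1.13 0 0.41 0 0 0; 1 1.69 0 0.62 0 0 0; 1 2.07 0 0.75 0 0 0; 1 2.35 0 0.86 0 0 0",
)

```text
time_s: 5.95
position: [0.5897, -0.0701, 0.0245]
tool_rot: [-3.141, -0.35, 1.502]
force: [-0.1, -3.1, 2.5]
gripper_width: 0.0101
grip_force: 1.6
```

```bash
python3 -c "
from h import *
move2([.5925,-.0618,.0255])
d=snap('wrist','w3.png'); np.savez('w3.npz',**d)"
```

```text
at [ 0.5897 -0.0701  0.0245] [-3.141 -0.35   1.502] F [-0.1 -3.1  2.5] t 5.95 0.010068915063311899
shift cm [0.83 0.22 0.2 ] rot [-0.001 -0.     0.002]
lane 1cm [0.9394 0.002  0.3429] up 1cm [ 3.429e-01 -2.000e-04 -9.394e-01]
```

View pics/w3.png

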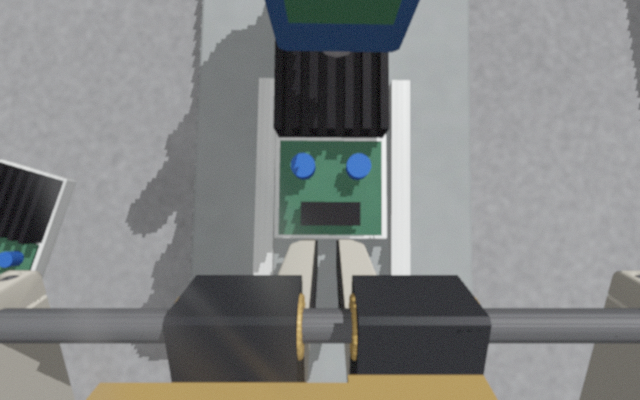

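The fingers are on the module's end (v≈238), it's square in the lane, and the heat sink is going under the head. I'll push on slowly until the force rises.

Request:
servo_tool(
  targets="1 0.19 0 0.07 0 0 0; 1 0.38 0 0.14 0 0 0; 1 0.56 0 0.21 0 0 0",
)

```text
time_s: 6.3
position: [0.5901, -0.0665, 0.0245]
tool_rot: [3.141, -0.347, 1.502]
force: [-4.6, -16.2, 3.7]
gripper_width: 0.0096
grip_force: 8.3
```

Request:
servo_tool(
  targets="1 0.19 0 0.07 0 0 0; 1 0.28 0 0.1 0 0 0",
)

```text
time_s: 6.5
position: [0.5901, -0.0662, 0.0245]
tool_rot: [3.141, -0.343, 1.501]
force: [-7.7, -24.9, 5.0]
gripper_width: 0.01
grip_force: 12.4
```

Request:
servo_tool(
  targets="1 0.19 0 0.07 0 0 0; 1 0.28 0 0.1 0 0 0",
)

```text
time_s: 6.7
position: [0.5902, -0.0659, 0.0246]
tool_rot: [3.141, -0.339, 1.5]
force: [-10.2, -35.0, 5.7]
gripper_width: 0.01
grip_force: 17.9
```

The module has stopped at y=-0.066 and the force is rising, so it's home. Next I back off, rise and straighten up.

Request:
servo_tool(
  targets="0 -2.8 0 -1.03 0 0 0; 0 -6.5 0 -2.4 0 0 0; 0 -6 0 -7 0 0 0; 0 -4.3 0 -11.5 0 -0.1 0; 0 -2.6 0 -16 0 -0.25 0; 0 -0.9 0 -20.6 0 -0.345 0; 0 -0.6 0 -21.5 0 -0.345 0; 0 -0.6 0 -21.5 0 -0.345 0",
)

```text
time_s: 7.5
position: [0.5866, -0.1368, 0.2275]
tool_rot: [3.137, -0.005, 1.504]
force: [-0.6, 0.4, -0.4]
gripper_width: 0.0003
grip_force: 0.0
```

```bash
python3 -c "
from h import *
move2([.5975,.021,.215],1.5,0)
d=snap('wrist','w4.png'); np.savez('w4.npz',**d)
for n in('module','head_top','foot_tip'): print(n,[(np.round(b['box']).tolist(),b['p']) for b in boxes_of(n,'wrist')[:3]])
R=Ro.from_euler('z',1.5)
for q in((-.055,.03,.032),(-.055,-.03,.032),(-.055,.03,.02),(.026,0,.182),(.026,0,.172),(.055,.0,.036),(-.17,.08,.02),(-.17,-.08,.02)): print(q,np.round(proj(d,R.apply(q)+[.5955,-.004,0])))
"
```

```text
at [ 0.5866 -0.1368  0.2275] [ 3.137 -0.005  1.504] F [-0.6  0.4 -0.4] t 7.5 0.00032436140295556476
shift cm [15.81  0.03  1.32] rot [ 0.005 -0.005  0.004]
lane 1cm [1.     0.0041 0.0049] up 1cm [ 0.0048  0.0049 -1.    ]
module [([132.0, 63.0, 49.0, 81.0], 0.83), ([160.0, 204.0, 88.0, 92.0], 0.82), ([296.0, 0.0, 62.0, 108.0], 0.67)]
head_top [([301.0, 0.0, 57.0, 27.0], 0.81)]
foot_tip []
(-0.055, 0.03, 0.032) [296. 108.]
(-0.055, -0.03, 0.032) [353. 108.]
(-0.055, 0.03, 0.02) [297. 108.]
(0.026, 0, 0.182) [325. -46.]
(0.026, 0, 0.172) [325. -38.]
(0.055, 0.0, 0.036) [325. -13.]
(-0.17, 0.08, 0.02) [256. 209.]
(-0.17, -0.08, 0.02) [392. 209.]
```

View pics/w4.png

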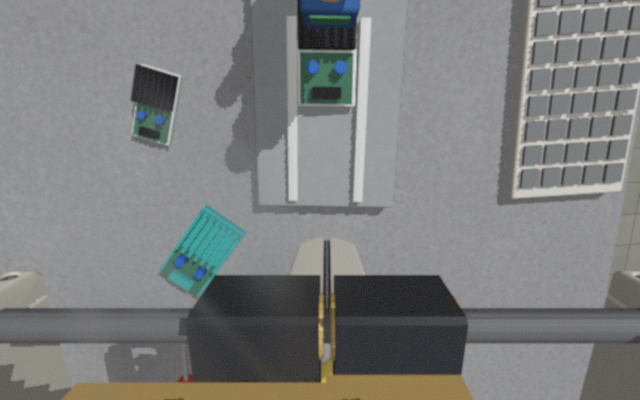

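The module's near end is at v≈107 (predicted 108), and the plate corners at (259,207) and (393,207) match the home pose. The other things look undisturbed. Moving over the knob.

Request:
servo_tool(
  targets="0 4 0.2 0 0 0 0; 0 8 0.2 0 0 0 0; 0 12 0.2 1 0 0 0; 0 16 0.2 2 -0.003 0 0; 0 16 0.2 2.3 0 0 0; 0 16 0.2 2.3 0 0 0; 0 16 0.2 2.3 0 0 0",
)

```text
time_s: 8.4
position: [0.5976, 0.0205, 0.2009]
tool_rot: [-3.139, -0.005, 1.501]
force: [0.5, 0.4, 0.4]
gripper_width: 0.0005
grip_force: 0.0
```

```bash
python3 -c "
from h import *
move2([.599,.0225,.185],1.5,0)
ims=[]
for c,(x,y,w,h) in (('scene',(270,140,130,140)),('top',(230,120,130,140))):
    d=snap(c); ims.append(cv2.resize(cv2.cvtColor(d['frame'],cv2.COLOR_RGB2BGR)[y:y+h,x:x+w],(390,420),interpolation=cv2.INTER_CUBIC))
cv2.imwrite('pics/k.png',np.hstack(ims))"
```

```text
at [0.5976 0.0205 0.2009] [-3.139 -0.005  1.501] F [0.5 0.4 0.4] t 8.4 0.0004850834615310627
shift cm [0.2  0.13 1.59] rot [-0.002 -0.005  0.001]
lane 1cm [1.0e+00 6.0e-04 4.7e-03] up 1cm [ 0.0047 -0.0024 -1.    ]
```

View pics/k.png

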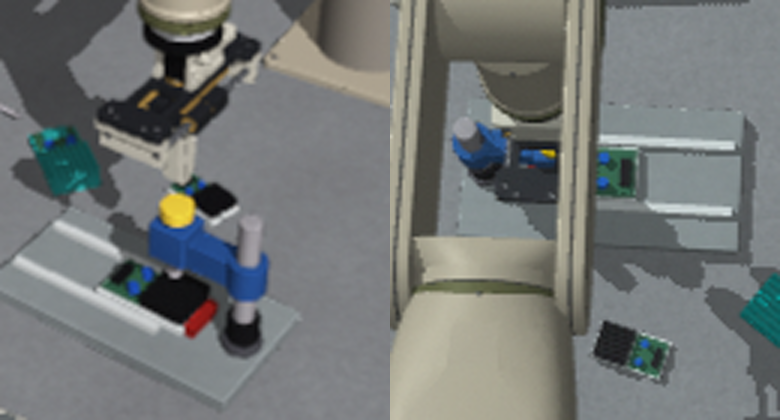

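The module sits against the red stop. The fingertips are straight above the knob (tip at (180,180), knob top at (177,203) in the crop). Pressing gently.

Request:
servo_tool(
  targets="0 0.2 0.1 0.6 0 0 0; 0 0.2 0.1 1.2 0 0 0; 0 0.2 0.1 1.7 0 0 0; 0 0.2 0.1 2.2 0 0 0; 0 0.2 0.1 2.7 0 0 0; 0 0.2 0.1 3.2 0 0 0; 0 0.2 0.1 3.7 0 0 0; 0 0.2 0.1 4.2 0 0 0",
)

```text
time_s: 9.3
position: [0.5993, 0.0239, 0.1608]
tool_rot: [3.141, -0.005, 1.502]
force: [-3.8, -1.0, 6.1]
gripper_width: 0.0009
grip_force: 3.3
```

Request:
servo_tool(
  targets="0 0 0 0.5 0 0 0; 0 0 0 1 0 0 0; 0 0 0 1.5 0 0 0; 0 0 0 1.9 0 0 0; 0 0 0 2.2 0 0 0; 0 0 0 2.5 0 0 0; 0 0 0 2.7 0 0 0",
)

```text
time_s: 10.0
position: [0.5993, 0.0239, 0.1341]
tool_rot: [3.141, -0.005, 1.502]
force: [-6.1, -1.6, 8.4]
gripper_width: 0.0007
grip_force: 4.4
```

Request:
servo_tool(
  targets="0 0 0 0.2 0 0 0; 0 0 0 0.4 0 0 0; 0 0 0 0.4 0 0 0",
)

```text
time_s: 10.3
position: [0.5993, 0.0239, 0.1322]
tool_rot: [3.141, -0.004, 1.502]
force: [-12.0, -0.0, 19.9]
gripper_width: 0.0003
grip_force: 10.5
```

The collar is reached: z=0.132 and the force has jumped. Lifting straight off and checking.

Request:
servo_tool(
  targets="0 0 0 -0.5 0 0 0; 0 0 0 -2 0 0 0; 0 0 0 -5 0 0 0; 0 0 0 -9 0 0 0; 0 -4 0 -12 0 0 0; 0 -9 0 -12 0 0 0; 0 -14 0 -12 0 0 0; 0 -18 0 -12 0 0 0",
)

```text
time_s: 11.1
position: [0.5867, -0.1586, 0.2496]
tool_rot: [3.14, -0.004, 1.501]
force: [0.8, 1.0, -0.2]
gripper_width: 0.0004
grip_force: 0.0
```

Request:
servo_tool(
  targets="0 0 0 0 0 0 0; 0 0 0 0 0 0 0; 0 0 0 0 0 0 0",
)

```text
time_s: 11.4
position: [0.5871, -0.1552, 0.2487]
tool_rot: [3.141, -0.005, 1.502]
force: [-0.3, 0.6, -0.6]
gripper_width: 0.0005
grip_force: 0.0
```

```bash
python3 -c "
from h import *
ims=[]
for c,(x,y,w,h) in (('scene',(270,140,130,140)),('top',(230,120,130,140))):
    d=snap(c); ims.append(cv2.resize(cv2.cvtColor(d['frame'],cv2.COLOR_RGB2BGR)[y:y+h,x:x+w],(390,420),interpolation=cv2.INTER_CUBIC))
cv2.imwrite('pics/e.png',np.hstack(ims)); s=read_state(); print(s['position'],s['force'],s['time_s'])"
```

```text
[ 0.58715413 -0.15468587  0.24858641] [0.23811866 1.30960683 0.12537977] 11.5
```

View pics/e.png

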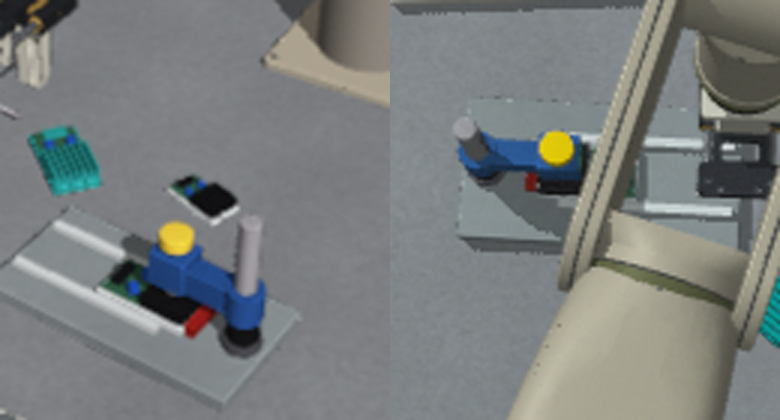

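The head is down on its collar (knob now at (177,237) in the crop), the module is against the red stop, and the arm is clear.

```bash
python3 -c "
from rig import *
print(hand_in())"
```

```text
the job is handed in; nothing more can be done
None
```

I slid the module home against the red stop, lowered the gauge head gently onto its collar over the heat sink, moved the arm clear and handed the job in; no verdict came back, and I could not read the foot's 12 mm reading directly.

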